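# Clear the paddle, then draw the rolling pin out of the half-covered pan

### The job

Take the wooden paddle lying across the steel pan, lay it lengthwise in both notches of the tool rest, its middle over the middle of the rest, and let go of it. Then take the rolling pin in the pan: it is longer than the open half, so raise its free end and draw it out slantwise from under the fixed cover. Finish while still holding the pin still in the air, all of it more than 10 cm above the counter and touching nothing but the gripper, with the crockery and other things left where they stand.

Things in the scene. Friction and masses are not known exactly. Their poses are not given: they have to be found in the camera images.
- pan: Rectangular stainless pan fixed to the counter, 326 long (its x) x 176 wide (its y) x 70 high; origin at the centre of its underside, z up. Walls 8 thick (inside 310 x 160, so the end walls' inner faces are at x = -155 and +155), floor 4 thick. A fixed flat cover, 4 thick, its top flush with the walls' top (z = 66 to 70), closes the half from x = -155 to x = -20; the half from x = -20 to x = +155 is open at the top. A thin folded rim, look only, stands out 10 round the top.
- rest: Steel tool rest fixed to the counter; origin at the centre of its underside, z up. Two equal upright plates at x = -40 and x = +40 (each 10 thick along x, 50 wide along y) stand on a base plate 130 x 90 x 5. Each has a notch on top, open upward: its bottom is at z = 70, about 27 wide there and flaring to about 43 between the cheeks' tops at z = 92. A bar laid along the rest's x lies in both notches.
- paddle_center (a point): Centre of a wooden stirring paddle, 250 long along its x, free. Handle 18 wide (y) x 16 thick (z), from x = -125 to +65; flat blade 44 wide x 8 thick from x = +65 to +125, undersides level. This point is midway along its 250 length, half-way up the handle (8 above its underside), within 6 of its balance point. Mass about 0.12 kg. At first it lies across the open half of the pan on the top of the two long walls.
- pin_center (a point): Centre of a plain wooden rolling pin, a straight round rod 32 in diameter and 250 long along its x, free, about 0.14 kg. At first it lies on the pan's floor (its centre 16 above the floor) with its x roughly along the pan's x, one end under the cover.
- pin_inner (a point): Centre of the pin's end face that lies under the cover at first (125 from the pin's centre along its -x).
- pin_outer (a point): Centre of the pin's other end face, in the open half of the pan (125 from the pin's centre along its +x).
- ramekin_mid (a point): Bystander, to be left alone: white ceramic ramekin, 72 mm dia x 45 high; point on its axis, half-way up.
- tumbler_mid (a point): Bystander, to be left alone: upturned glass tumbler, 68 dia x 100 high; point on its axis, half-way up.
- weight_mid (a point): Bystander, to be left alone: small brass scale weight with a knob, 52 dia x 50 high; point on its axis, half-way up.
- plate_mid (a point): Bystander, to be left alone: white side plate, 150 dia; point on its axis, half-way up.
- jar_mid (a point): Bystander, to be left alone: lidded glass jar, 70 dia x 80 high; point on its axis, half-way up.
Not all that is in view belongs to the job. What is shaped like the rest but green or red is not meant.

How it is judged:
On the way, in this order (a step that is already met when the one before it is completed fails the run):
1. the paddle lies in both notches of the rest, let go (x of paddle_center in the frame of rest between -0.03 and 0.03 m and y of paddle_center in the frame of rest between -0.012 and 0.012 m and z of paddle_center in the frame of rest between 0.07 and 0.086 m and angle between the x axis of paddle_center and the x axis of rest, either way round below 0.12 rad and contact force between paddle and rest above 0.2 N and contact force between the fingers and paddle below 0.1 N and linear speed of paddle below 0.03 m/s), for 0.3 s.
2. the pin is held tilted through the opening: free end up above the pan, other end still inside (height (world z) of pin_outer above 0.1 m and height (world z) of pin_inner below 0.066 m and contact force between the fingers and pin above 1 N), for 0.1 s.
At the end, for the whole second after the job is handed in: Paddle at rest, let go, in both notches: centre within 30 mm of the rest's middle along it, 12 mm across, z 70 to 86 mm over its foot, within 0.12 rad of its line. Pin in the fingers, under 3 cm/s, both end centres over 100 mm above the counter, touching no pan, rest, paddle, crockery, rack or tub (all of step 1 and height (world z) of each of pin_inner, pin_outer above 0.1 m and contact force between the fingers and pin above 1 N and linear speed of pin below 0.03 m/s and contact force between pin and pan below 0.05 N and contact force between pin and rest below 0.05 N and contact force between pin and paddle below 0.05 N and contact force between pin and ramekin below 0.05 N and contact force between pin and tumbler below 0.05 N and contact force between pin and weight below 0.05 N and contact force between pin and plate below 0.05 N and contact force between pin and jar below 0.05 N and contact force between pin and glass_rack below 0.05 N and contact force between pin and black_tub below 0.05 N); the arm keeps its last pose, push and grip.
It fails at once if crockery or another bystander is disturbed (moved over 30 mm) (distance of any of ramekin_mid, tumbler_mid, weight_mid, plate_mid, jar_mid from where it was at the start of the episode above 0.03 m).
It also fails if it takes over 59 s, if anything falls off the work surface, if the arm or the gripper's body presses on something with over 40 N, if the wrist force passes 120 N, or if a joint passes its speed limit or range.

### The arm

A 6-joint arm with a two-finger parallel gripper is mounted at the origin on the work surface. World frame = base frame: x ahead of the robot, y to its left, z up, the work surface at z = 0. Lengths are in m, angles in rad, forces in N, time in s.
With the tool pointing down it reaches from about 0.425 to 0.95 m from the base axis. Payload 14.7 kg.
Tool frame: the origin (TCP) lies at the very end of the fingers, on their centre line; the grasp point (between the pads) lies 19 mm behind it; x points along the fingers, y is the direction in which the jaws open and shut, and the axes are right-handed (so a half turn about x gives the same grasp; the last joint's range is limited). The gripper opens to 85 mm and grips with 20 to 120 N. Pads are 22 mm wide; open, the fingers measure 114 mm over their backs; the gripper's body (76 mm by 85 mm) begins 54 mm behind the grasp point. The pads swing forward as they close: fully open they stand 13 mm farther back than shut.
Start: joints at [-1.275, 0.48, 1.596, -0, 1.065, -0.047], TCP at [0.218, -0.612, 0.231] pointing down, gripper open.
Joint ranges: [-2.75, 2.75], [-0.82, 2.05], [0.23, 2.67], [-1.56, 4.7], [0.09, 2.69], [-2.92, 2.92]. Speed limits (rad/s): [1.89, 1.89, 2.39, 3.01, 3.01, 3.01].

### API

Orientations are given as a unit quaternion [x, y, z, w].
In Python, from cell import arm gives the robot as it stands.
- The arm moves only by the shell command python3 -m handwheel 'ROWS' [FORCE]. ROWS is JSON, a list of rows, each an object with "slide": the shift along the tool's x, y, z scaled (see below), a list of three; "rotation": the turn, a rotation vector about the tool's x, y, z scaled (see below), a list of three; "fingers": the opening, from -1 (shut) to 1 (fully open). In form: [{"slide": [dx, dy, dz], "rotation": [rx, ry, rz], "fingers": fingers}, ...]. A call has 1 to 20 rows; each row shifts and turns the commanded pose from where the row before left it, along the tool's axes as they then stand; what a row does not reach is not made up. The controller multiplies each number of a shift by 40 mm and each number of a turn by 4 degrees. A row lasts 1/12 s, in which the tool goes at most 41.7 mm and 7.16 degrees, less where a joint would pass 70% of its speed; a pose out of reach is approached as far as the arm can. A call with a number of a shift or a turn outside -1 to 1 is refused whole. A call with a gripper value outside its range is refused whole. The fingers move at their own pace and stop on an object; FORCE is the grip in N (left out, the last holds). Time passes only in rows, so rows that do not move let the fingers close. It gives the time, the measured TCP pose, the force and the opening at its end, in the units of the state.
- arm.observe(): the state, without advancing time (a new reading comes with each control period).
- arm.snapshot(name): name is "scene" or "top"; returns a dict with "frame" (400x640x3 uint8, red, green, blue), "mtx" (3x3 intrinsics, pixels), "R" (3x3) and "t" (3): a world point X has camera coordinates R X + t. Camera axes: x right, y down, z forward; pixel columns grow to the right and rows downward; lengths in m; the calibration is good to about 2 mm. A picture is of the moment at which its call begins. There is no depth.
- arm.job_done(): hands the job in, once; it reports no verdict.
Trained networks look in a picture, given as the dict that the camera call returned (one of the last four; its "shot" number tells which), for a name from the list of things; names that differ only in an ending like _2 or _b are one class to them, and where a whole thing is asked for, a point or a joint stands for the part that bears it (a point fixed in the world has none). Each returns a list of dicts, best first, with "score" (0 to 1); they miss things now and then, are a little off and sometimes report something else, mostly with a low value. They report only what shows in the picture. A call takes as long as a camera call. They do not tell look-alikes from the thing itself.
- arm.spot_in(query, picture): "at" ([x, y, z] in m, in world coordinates, good to about 4 mm: the middle of the surface that is visible of it).
The state is a dict: "time_s": time; "joint_pos": joint angles; "dq": joint speeds; "effort": joint torques, N m; "eef_pos": TCP position; "eef_rot": TCP orientation; "force": force on the tool from outside, world axes, zero at the start; "moment": the same for the moment, N m; "grip_width": opening from 0.0 (shut) to 1.0 (fully open).
Only numpy, scipy, OpenCV 4.12 (cv2) and the standard library are available. Lean on these libraries where they do the work, as an engineer would, in place of code of your own. Each camera call takes 0.05 s, during which the arm holds its last target.

## Working session

There is one attempt and no reset: what is moved stays moved. The work goes in short steps, Python scripts to look and compute and a shell command to move; the robot and the scene stay as the last step left them, time stands still between calls to the robot, and variables do not carry over. Pictures are saved under pics/ and viewed, and the job is handed in when it is done.

```bash
ls; mkdir -p pics
python3 - <<'E'
from cell import arm
import cv2,json,pickle
s=arm.observe();print({k:s[k] for k in s})
for n in("scene","top"):
    p=arm.snapshot(n);pickle.dump(p,open(f"{n}0.pkl","wb"))
    cv2.imwrite(f"pics/{n}0.png",p["frame"][:,:,::-1])
    print(n,p["mtx"],p["R"],p["t"])
    for q in["pan","rest","paddle_center","pin_center","ramekin_mid","tumbler_mid","weight_mid","plate_mid","jar_mid"]:
        print(q,[( [round(float(v),3) for v in d["at"]],round(float(d["score"]),2)) for d in arm.spot_in(q,p)][:4])
E
```

```text
pics
{'time_s': 0.0, 'joint_pos': array([-1.27457565e+00,  4.80839329e-01,  1.59684852e+00, -1.49576680e-05,
        1.06511273e+00, -4.65987568e-02]), 'dq': array([ 1.47549469e-03,  1.19488548e-04,  7.97207775e-05,  1.00485848e-03,
       -1.27318224e-03,  1.53393530e-04]), 'effort': array([ 2.32847262e-03, -9.50629735e+01, -4.30178475e+01,  4.78147143e-06,
        1.24369719e-02, -4.83628412e-05]), 'eef_pos': array([ 0.21839138, -0.61178455,  0.23067698]), 'eef_rot': array([-0.69668602, -0.12103799,  0.69680152, -0.12019165]), 'force': array([ 0.12297754, -0.18198274,  0.05191136]), 'moment': array([-0.03042522,  0.00449534,  0.04592196]), 'grip_width': 1.0031486222820998}
scene [[396.16813518   0.         311.69072888]
 [  0.         396.16813518 213.98102904]
 [  0.           0.           1.        ]] [[ 0.66380635  0.74781939  0.01128216]
 [ 0.46293492 -0.3989855  -0.79151869]
 [-0.5874116   0.53063803 -0.61104082]] [-0.33080146 -0.21210047  1.25040653]
pan [([0.546, 0.175, 0.068], 0.91)]
rest [([0.297, -0.215, 0.013], 0.9), ([0.54, -0.182, 0.008], 0.72), ([0.536, -0.38, 0.005],
[... 460 characters left out ...]
.        ]] [[ 0.12389505 -0.99229406  0.00158309]
 [-0.97214164 -0.12169847 -0.20032503]
 [ 0.198974    0.02328029 -0.97972821]] [-0.08242724  0.53813638  0.84856836]
pan [([0.547, 0.206, 0.069], 0.7), ([0.805, -0.063, 0.014], 0.47), ([0.563, 0.255, 0.033], 0.38)]
rest [([0.532, -0.169, 0.007], 0.88), ([0.285, -0.214, 0.002], 0.83), ([0.522, -0.373, 0.007], 0.69)]
paddle_center [([0.581, 0.286, 0.088], 0.9), ([0.807, -0.064, 0.013], 0.38)]
pin_center [([0.566, 0.256, 0.036], 0.62)]
ramekin_mid [([0.691, -0.116, 0.012], 0.67)]
tumbler_mid [([0.651, 0.086, 0.098], 0.63)]
weight_mid [([0.385, 0.146, 0.03], 0.68)]
plate_mid [([0.803, -0.061, 0.012], 0.91)]
jar_mid [([0.71, 0.243, 0.081], 0.64)]
```

View pics/scene0.png

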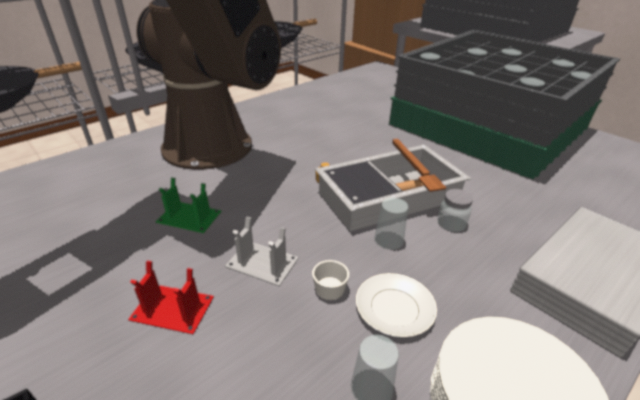

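View pics/top0.png

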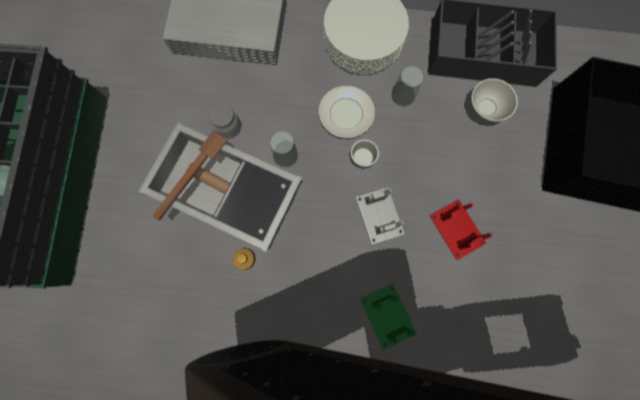

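Candidates for the rest: grey at top (380,215) / scene (262,250), green at top (388,315), red at top (458,228). The steel one is the grey. The paddle is the red-brown bar at top (190,175). The pin is the tan rod at top (213,181), also visible at scene (325,170) and (405,185). Next I'll check these in close crops.

Run:
```python
import cv2,pickle
a=pickle.load(open("top0.pkl","rb"))["frame"][:,:,::-1]
b=pickle.load(open("scene0.pkl","rb"))["frame"][:,:,::-1]
cv2.imwrite("pics/c1.png",cv2.resize(a[115:260,130:310],None,fx=4.2,fy=4.1,interpolation=cv2.INTER_CUBIC)) 
cv2.imwrite("pics/c2.png",cv2.resize(b[130:250,305:485],None,fx=4.2,fy=4.2,interpolation=cv2.INTER_CUBIC))
r1=cv2.resize(a[175:255,345:415],None,fx=5,fy=5,interpolation=cv2.INTER_CUBIC)
r2=cv2.resize(b[210:290,220:305],None,fx=5,fy=5,interpolation=cv2.INTER_CUBIC)
cv2.imwrite("pics/c3.png",cv2.hconcat([r1,r2]))
```

```text
(no output)
```

View pics/c1.png

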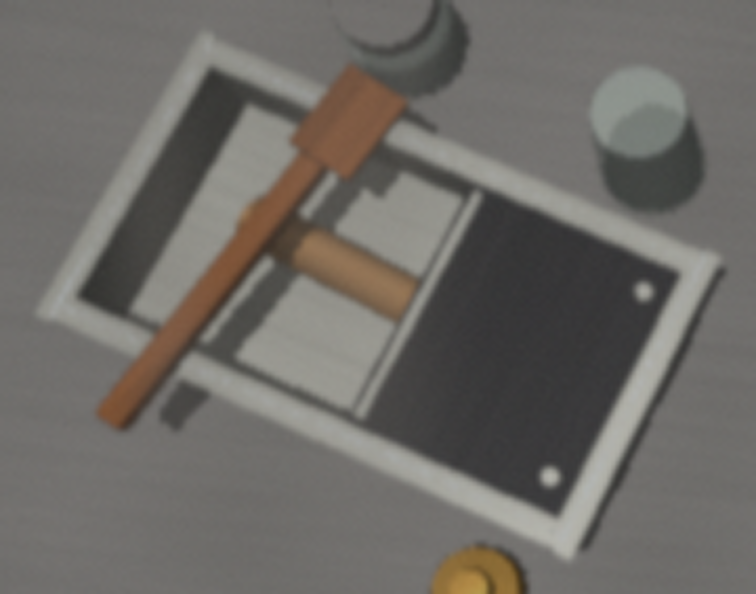

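View pics/c2.png

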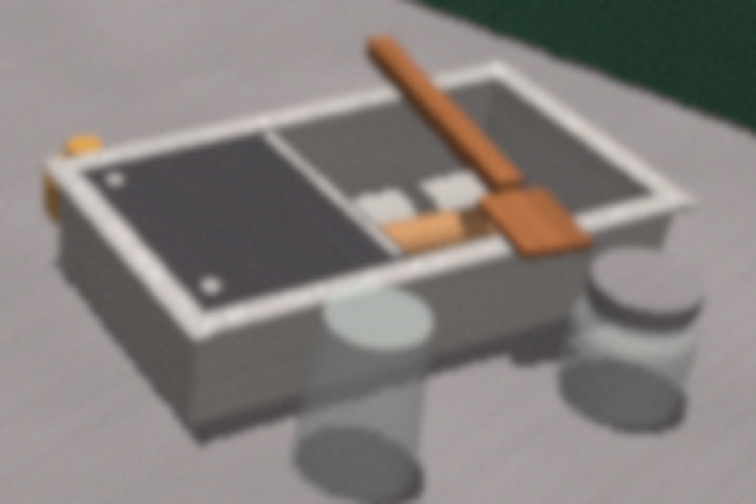

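View pics/c3.png

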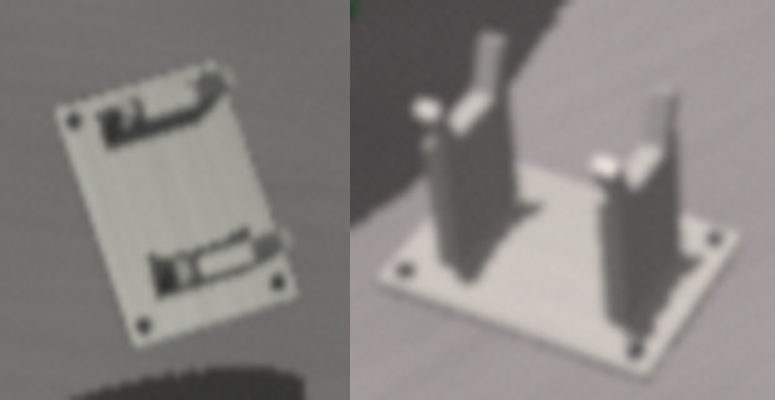

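```bash
cat > h.py <<'E'
import numpy as np,pickle
P={n:pickle.load(open(f"{n}0.pkl","rb")) for n in("scene","top")}
def plane(cam,uv,z,P=P):
    p=P[cam];R=np.array(p["R"]);t=np.array(p["t"])
    d=R.T@np.linalg.inv(p["mtx"])@np.array([uv[0],uv[1],1.]);c=-R.T@t
    return c+d*(z-c[2])/d[2]
def crop(o,s,l): return [((u+.5)/s[0]-.5+o[0],(v+.5)/s[1]-.5+o[1]) for u,v in l]
E
python3 - <<'E'
from h import *
np.set_printoptions(precision=4,suppress=True)
T=lambda l:crop((130,115),(4.2,4.1),l)
S=lambda l:crop((305,130),(4.2,4.2),l)
def show(n,cam,l,z):
    q=np.array([plane(cam,p,zz) for p,zz in zip(l,z if hasattr(z,'__len__') else [z]*len(l))]);print(n,cam);print(q);
    return q
def rect(q): # order around
    print(' centre',q.mean(0),' sides',[np.linalg.norm(q[i]-q[(i+1)%4])for i in range(4)],'ang',[np.degrees(np.arctan2(*(q[(i+1)%4]-q[i])[[1,0]])) for i in range(4)])
rect(show('rim out','top',T([(205,35),(40,315),(568,555),(720,262)]),.07))
rect(show('rim in','top',T([(213,70),(80,297),(560,517),(683,270)]),.07))
rect(show('rim out','scene',S([(693,200),(497,62),(45,160),(200,335)]),.07))
rect(show('rim in','scene',S([(650,198),(493,78),(88,170),(203,315)]),.07))
q=show('paddle','top',T([(97,412),(125,430),(352,65),(408,103),(290,140),(345,180)]),[.086]*2+[.078]*4)
a=q[:2].mean(0);b=q[2:4].mean(0);print((a+b)/2,np.linalg.norm((b-a)[:2]),np.degrees(np.arctan2(*(b-a)[[1,0]])))
q=show('paddle','scene',S([(367,45),(390,37),(530,255),(592,240)]),[.086]*2+[.078]*2)
a=q[:2].mean(0);b=q[2:4].mean(0);print((a+b)/2,np.linalg.norm((b-a)[:2]),np.degrees(np.arctan2(*(b-a)[[1,0]])))
rect(show('rest','top',crop((345,175),(5,5),[(55,108),(213,62),(298,295),(137,348)]),.005))
rect(show('rest','scene',crop((220,210),(5,5),[(385-350,275),(520-350,160),(740-350,235),(645-350,380)]),.005))
E
```

```text
rim out top
[[0.6917 0.3563 0.07  ]
 [0.5079 0.4151 0.07  ]
 [0.4071 0.0939 0.07  ]
 [0.5881 0.0331 0.07  ]]
 centre [0.5487 0.2246 0.07  ]  sides [np.float64(0.19299851300116852), np.float64(0.33670868591940634), np.float64(0.1909068020023311), np.float64(0.33938934003544374)] ang [np.float64(162.2475394012679), np.float64(-107.41178953980463), np.float64(-18.558797848078665), np.float64(72.22920308678808)]
rim in top
[[0.67   0.3471 0.07  ]
 [0.5214 0.3948 0.07  ]
 [0.4279 0.1016 0.07  ]
 [0.5806 0.0536 0.07  ]]
 centre [0.55   0.2243 0.07  ]  sides [np.float64(0.15611873513335522), np.float64(0.30772851238818255), np.float64(0.16008269352839163), np.float64(0.30679817287950334)] ang [np.float64(162.21988404035145), np.float64(-107.68478855044243), np.float64(-17.435613610775167), np.float64(73.05527467033656)]
rim out scene
[[0.6888 0.3597 0.07  ]
 [0.5071 0.4156 0.07  ]
 [0.4029 0.0962 0.07  ]
 [0.5893 0.0389 0.07  ]]
 centre [0.547  0.2276 0.07  ]  sides [np.float64(0.19005232615032702), np.float64(0.33599853289484555), np.float64(0.19494783280511258), np.float64(0.3358691619133
[... 1094 characters left out ...]
sides [np.float64(0.08601652187684079), np.float64(0.12708599547620644), np.float64(0.08644474793183733), np.float64(0.12933762897716647)] ang [np.float64(-66.37945101829818), np.float64(-155.24977318464218), np.float64(115.11810517448515), np.float64(24.553907982795646)]
rest scene
[[ 0.4938 -0.2352  0.005 ]
 [ 0.4711 -0.1505  0.005 ]
 [ 0.573  -0.107   0.005 ]
 [ 0.6117 -0.1887  0.005 ]]
 centre [ 0.5374 -0.1703  0.005 ]  sides [np.float64(0.08760470748361669), np.float64(0.11082341786032439), np.float64(0.09048009144534727), np.float64(0.12673060419998666)] ang [np.float64(105.02477867244717), np.float64(23.163281984779513), np.float64(-64.65054765249285), np.float64(-158.50605029482705)]
```

```bash
cat > plan.py <<'E'
import sys,numpy as np
from scipy.spatial.transform import Rotation as Ro
from cell import arm
np.set_printoptions(precision=3,suppress=True)
def down(psi,pan=None):  # jaw along psi deg, tool x down
    x=np.array([0,0,-1.]);y=np.array([np.cos(np.radians(psi)),np.sin(np.radians(psi)),0]);return np.c_[x,y,np.cross(x,y)]
def tilt(R,deg): # turn about tool y
    return R@Ro.from_rotvec([0,np.radians(deg),0]).as_matrix()
def state():
    s=arm.observe();R=Ro.from_quat(s["eef_rot"]).as_matrix();p=np.array(s["eef_pos"])
    print('t',round(s["time_s"],2),'p',p,'jaw',np.degrees(np.arctan2(R[1,1],R[0,1])).round(1),'x',R[:,0],'q',np.array(s["joint_pos"]),'F',np.array(s["force"]),'w',round(s["grip_width"],3))
    return p,R
def go(pt,Rt=None):
    p,R=state()
    if Rt is None:Rt=R
    rv=Ro.from_matrix(R.T@Rt).as_rotvec(degrees=True)
    d=np.array(pt)-p
    print('rot units',rv/4,'| slide units old axes',R.T@d/.04,'| new axes',Rt.T@d/.04)
E
python3 - <<'E'
from plan import *
go([.55,-.25,.231])
go([.5615,.299,.16],down(63.8))
go([.5615,.299,.16],down(63.8-180))
E
```

```text
t 1.0 p [ 0.219 -0.612  0.231] jaw -70.4 x [ 0.  0. -1.] q [-1.275  0.48   1.596  0.     1.065 -0.047] F [ 0.522 -0.539  0.093] w 0.998
rot units [0. 0. 0.] | slide units old axes [  0.008  -5.742 -10.848] | new axes [  0.008  -5.742 -10.848]
t 1.0 p [ 0.219 -0.612  0.231] jaw -70.4 x [ 0.  0. -1.] q [-1.275  0.48   1.596  0.     1.065 -0.047] F [ 0.522 -0.539  0.093] w 0.998
rot units [-33.54  -0.    -0.  ] | slide units old axes [  1.783 -18.572 -15.732] | new axes [ 1.782 24.224 -2.363]
t 1.0 p [ 0.219 -0.612  0.231] jaw -70.4 x [ 0.  0. -1.] q [-1.275  0.48   1.596  0.     1.065 -0.047] F [ 0.522 -0.539  0.093] w 0.998
rot units [11.46 -0.    0.  ] | slide units old axes [  1.783 -18.572 -15.732] | new axes [  1.782 -24.224   2.363]
```

```bash
python3 -m handwheel '[{"slide":[0,-0.44,-0.83],"rotation":[0,0,0],"fingers":1},{"slide":[0,-0.44,-0.83],"rotation":[0,0,0],"fingers":1},{"slide":[0,-0.44,-0.83],"rotation":[0,0,0],"fingers":1},{"slide":[0,-0.44,-0.83],"rotation":[0,0,0],"fingers":1},{"slide":[0,-0.44,-0.83],"rotation":[0,0,0],"fingers":1},{"slide":[0,-0.44,-0.83],"rotation":[0,0,0],"fingers":1},{"slide":[0,-0.44,-0.83],"rotation":[0,0,0],"fingers":1},{"slide":[0,-0.44,-0.83],"rotation":[0,0,0],"fingers":1},{"slide":[0,-0.44,-0.83],"rotation":[0,0,0],"fingers":1},{"slide":[0,-0.44,-0.83],"rotation":[0,0,0],"fingers":1},{"slide":[0,-0.44,-0.83],"rotation":[0,0,0],"fingers":1},{"slide":[0,-0.44,-0.83],"rotation":[0,0,0],"fingers":1},{"slide":[0,-0.44,-0.83],"rotation":[0,0,0],"fingers":1}]' 60
python3 - <<'E'
from plan import *
go([.5615,.299,.2],down(63.8-180))
E
```

```text
time_s: 2.08
eef_pos: [0.5492, -0.25, 0.2315]
eef_rot: [0.697, 0.121, -0.697, 0.121]
force: [0.4, -0.7, -0.0]
grip_width: 1.001
t 2.08 p [ 0.549 -0.25   0.231] jaw -70.4 x [ 0. -0. -1.] q [-0.477  0.415  1.707  0.     1.019  0.751] F [ 0.412 -0.706 -0.043] w 1.001
rot units [11.46  -0.004 -0.002] | slide units old axes [  0.785 -12.823  -4.904] | new axes [  0.787 -12.451   5.783]
```

```bash
python3 -m handwheel '[{"slide":[0,-0.855,-0.327],"rotation":[0,0,0],"fingers":1},{"slide":[0,-0.855,-0.327],"rotation":[0,0,0],"fingers":1},{"slide":[0,-0.855,-0.327],"rotation":[0,0,0],"fingers":1},{"slide":[0,-0.855,-0.327],"rotation":[0,0,0],"fingers":1},{"slide":[0,-0.855,-0.327],"rotation":[0,0,0],"fingers":1},{"slide":[0,-0.855,-0.327],"rotation":[0,0,0],"fingers":1},{"slide":[0,-0.855,-0.327],"rotation":[0,0,0],"fingers":1},{"slide":[0,-0.855,-0.327],"rotation":[0,0,0],"fingers":1},{"slide":[0,-0.855,-0.327],"rotation":[0,0,0],"fingers":1},{"slide":[0,-0.855,-0.327],"rotation":[0,0,0],"fingers":1},{"slide":[0,-0.855,-0.327],"rotation":[0,0,0],"fingers":1},{"slide":[0,-0.855,-0.327],"rotation":[0,0,0],"fingers":1},{"slide":[0,-0.855,-0.327],"rotation":[0,0,0],"fingers":1},{"slide":[0,-0.855,-0.327],"rotation":[0,0,0],"fingers":1},{"slide":[0,-0.855,-0.327],"rotation":[0,0,0],"fingers":1}]'
python3 -m handwheel '[{"slide":[0.05,0,0],"rotation":[0.955,0,0],"fingers":1},{"slide":[0.05,0,0],"rotation":[0.955,0,0],"fingers":1},{"slide":[0.05,0,0],"rotation":[0.955,0,0],"fingers":1},{"slide":[0.05,0,0],"rotation":[0.955,0,0],"fingers":1},{"slide":[0.05,0,0],"rotation":[0.955,0,0],"fingers":1},{"slide":[0.05,0,0],"rotation":[0.955,0,0],"fingers":1},{"slide":[0.05,0,0],"rotation":[0.955,0,0],"fingers":1},{"slide":[0.05,0,0],"rotation":[0.955,0,0],"fingers":1},{"slide":[0.05,0,0],"rotation":[0.955,0,0],"fingers":1},{"slide":[0.05,0,0],"rotation":[0.955,0,0],"fingers":1},{"slide":[0.05,0,0],"rotation":[0.955,0,0],"fingers":1},{"slide":[0.05,0,0],"rotation":[0.955,0,0],"fingers":1},{"slide":[0,0,0],"rotation":[0,0,0],"fingers":1}]'
python3 - <<'E'
from plan import *
import cv2
go([.5615,.299,.061],down(63.8-180))
p=arm.snapshot("scene");cv2.imwrite("pics/s1.png",cv2.resize(p["frame"][60:280,250:570,::-1],None,fx=2.4,fy=2.4))
E
```

```text
time_s: 3.33
eef_pos: [0.5602, 0.2994, 0.2314]
eef_rot: [0.697, 0.121, -0.697, 0.121]
force: [0.9, -0.6, -0.5]
grip_width: 1.002
time_s: 4.42
eef_pos: [0.5603, 0.2974, 0.2069]
eef_rot: [-0.688, 0.162, 0.689, 0.161]
force: [-0.7, -0.0, -0.2]
grip_width: 1.001
t 4.42 p [0.56  0.297 0.207] jaw -116.4 x [-0. -0. -1.] q [0.44  0.482 1.659 0.    1.001 2.472] F [-0.747 -0.032 -0.167] w 1.001
rot units [-0.049  0.005 -0.006] | slide units old axes [ 3.648 -0.051 -0.011] | new axes [ 3.648 -0.05  -0.01 ]
```

View pics/s1.png

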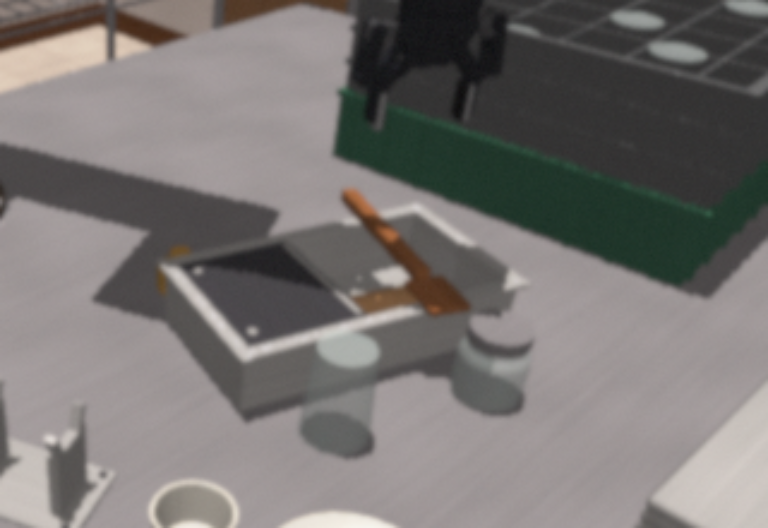

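The open fingers, at crop (375,120) and (465,115), straddle the paddle handle at (390,240). I'll go down and grip.

```bash
python3 -m handwheel '[{"slide":[0.6,-0.05,0],"rotation":[0,0,0],"fingers":1},{"slide":[0.6,0,0],"rotation":[0,0,0],"fingers":1},{"slide":[0.6,0,0],"rotation":[0,0,0],"fingers":1},{"slide":[0.6,0,0],"rotation":[0,0,0],"fingers":1},{"slide":[0.5,0,0],"rotation":[0,0,0],"fingers":1},{"slide":[0.4,0,0],"rotation":[0,0,0],"fingers":1},{"slide":[0.35,0,0],"rotation":[0,0,0],"fingers":1},{"slide":[0,0,0],"rotation":[0,0,0],"fingers":1},{"slide":[0,0,0],"rotation":[0,0,0],"fingers":0.2},{"slide":[0,0,0],"rotation":[0,0,0],"fingers":-0.2},{"slide":[0,0,0],"rotation":[0,0,0],"fingers":-0.5},{"slide":[0,0,0],"rotation":[0,0,0],"fingers":-1},{"slide":[0,0,0],"rotation":[0,0,0],"fingers":-1},{"slide":[0,0,0],"rotation":[0,0,0],"fingers":-1},{"slide":[0,0,0],"rotation":[0,0,0],"fingers":-1},{"slide":[0,0,0],"rotation":[0,0,0],"fingers":-1}]' 60
python3 -m handwheel '[{"slide":[0,0,0],"rotation":[0,0,0],"fingers":-1},{"slide":[0,0,0],"rotation":[0,0,0],"fingers":-1},{"slide":[-0.3,0,0],"rotation":[0,0,0],"fingers":-1},{"slide":[-0.5,0,0],"rotation":[0,0,0],"fingers":-1},{"slide":[-0.8,0,0],"rotation":[0,0,0],"fingers":-1},{"slide":[-0.8,0,0],"rotation":[0,0,0],"fingers":-1},{"slide":[-0.8,0,0],"rotation":[0,0,0],"fingers":-1},{"slide":[-0.8,0,0],"rotation":[0,0,0],"fingers":-1},{"slide":[0,0,0],"rotation":[0,0,0],"fingers":-1}]' 60
python3 - <<'E'
from plan import *
import cv2
go([.535,-.173,.2],down(-65.5))
for n in("scene","top"):
    p=arm.snapshot(n);pickle=__import__("pickle").dump(p,open(n+"2.pkl","wb"));cv2.imwrite(f"pics/{n}2.png",p["frame"][:,:,::-1])
E
```

```text
time_s: 5.8
eef_pos: [0.5617, 0.2995, 0.0622]
eef_rot: [0.689, -0.16, -0.688, -0.16]
force: [-1.5, -1.0, 8.6]
grip_width: 0.197
time_s: 6.55
eef_pos: [0.564, 0.3006, 0.2288]
eef_rot: [0.691, -0.158, -0.686, -0.162]
force: [1.5, 0.6, 0.1]
grip_width: 0.198
t 6.55 p [0.564 0.301 0.229] jaw -116.2 x [ 0.008  0.004 -1.   ] q [0.442 0.462 1.634 0.    1.036 2.47 ] F [1.543 0.553 0.089] w 0.198
rot units [-12.673  -0.124   0.061] | slide units old axes [ 0.666 10.948 -4.571] | new axes [ 0.72  10.473  5.569]
```

View pics/scene2.png

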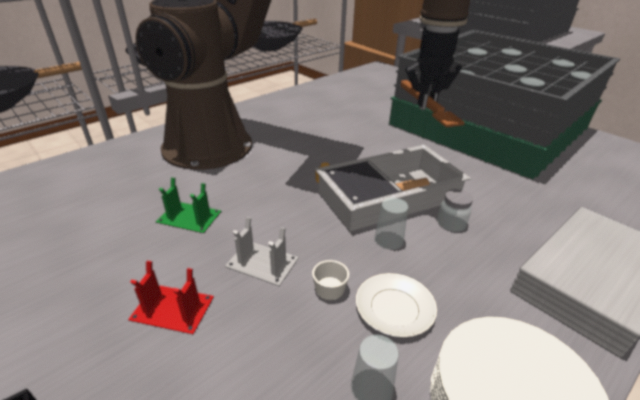

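View pics/top2.png

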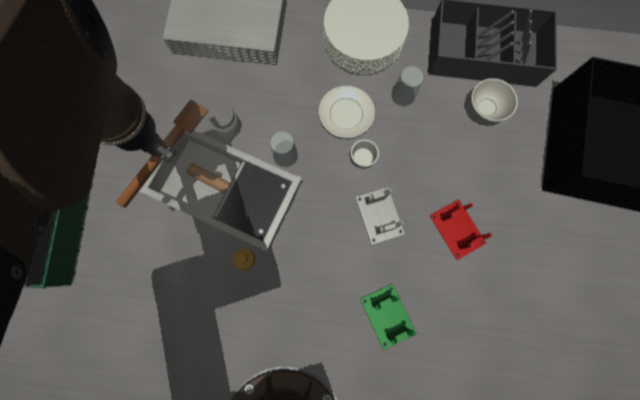

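The paddle is held level at scene (435,110), and its middle in the top view, about (163,153), is at the fingers. I'll refine the rest and pin from this picture.

Run:
```python
import cv2,pickle
a=pickle.load(open("top2.pkl","rb"))["frame"][:,:,::-1]
b=pickle.load(open("scene2.pkl","rb"))["frame"][:,:,::-1]
L=lambda x,s:cv2.resize(x,None,fx=s,fy=s,interpolation=cv2.INTER_CUBIC)
cv2.imwrite("pics/d1.png",L(a[120:260,130:310],4))
cv2.imwrite("pics/d2.png",cv2.hconcat([L(a[180:250,350:410],6),L(b[215:285,225:300],6)[:420]]))
cv2.imwrite("pics/d3.png",L(b[140:230,310:480],4.5))
```

```text
(no output)
```

View pics/d1.png

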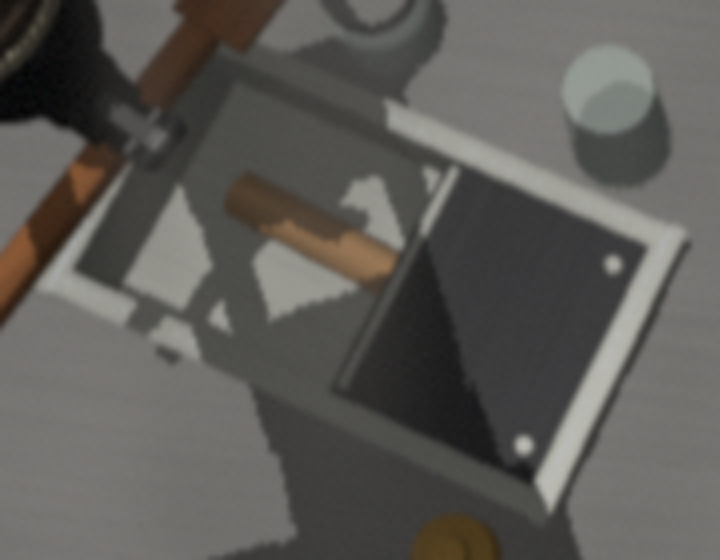

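View pics/d2.png

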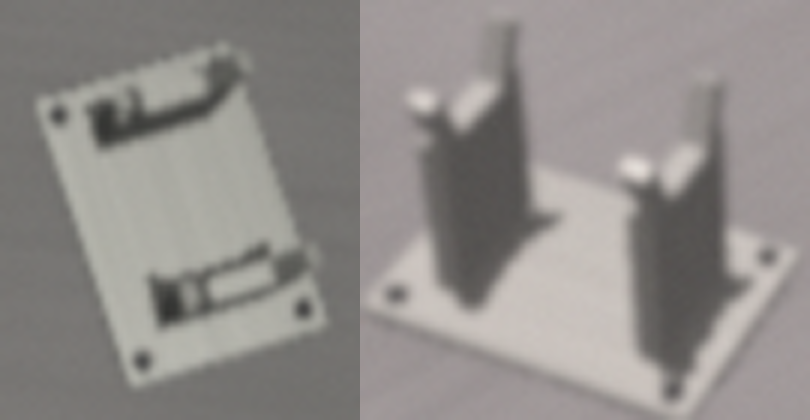

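View pics/d3.png

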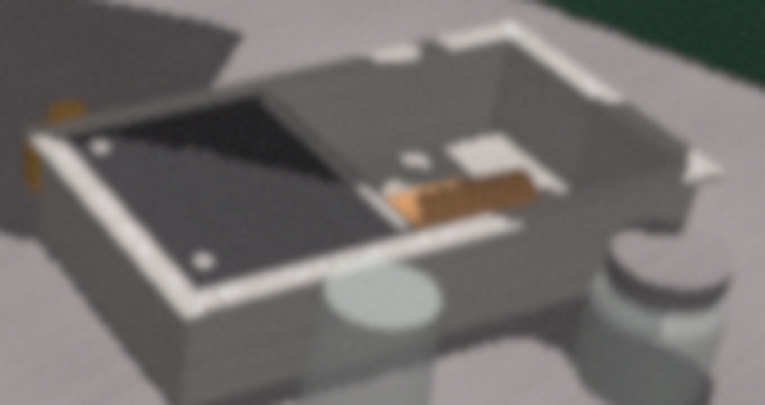

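Run:
```python
from h import *
np.set_printoptions(precision=4,suppress=True)
P2={n:pickle.load(open(f"{n}2.pkl","rb")) for n in("scene","top")}
pl=lambda c,l,z:np.array([plane(c,p,z,P2) for p in l])
rt=lambda l:crop((350,180),(6,6),l); rs=lambda l:crop((225,215),(6,6),[(u-360,v) for u,v in l])
ang=lambda d:np.degrees(np.arctan2(d[1],d[0]))
q=pl('top',rt([(37,100),(228,42),(328,325),(133,387)]),.005);print('base',q.mean(0),ang(q[0]-q[3]),ang(q[1]-q[2]),[np.linalg.norm(q[i]-q[i-1]) for i in range(4)])
q=pl('top',rt([(60,115),(303,310),(143,362)]),.005);print('screw',q[:2].mean(0),ang(q[0]-q[2]))
q=pl('scene',rs([(397,293),(767,257)]),.005);print('screw s',q.mean(0))
q=pl('scene',rs([(475,105),(685,170)]),.07);print('notch s',q,q.mean(0),ang(q[1]-q[0]))
q=pl('top',rt([(178,100),(242,281)]),.07);print('notch t',q,q.mean(0),ang(q[0]-q[1]))
dt=lambda l:crop((130,120),(4,4),l);ds=lambda l:crop((310,140),(4.5,4.5),l)
c=np.array([.549,.225,0]);a=np.radians(72.6);M=np.array([[np.cos(a),np.sin(a),0],[-np.sin(a),np.cos(a),0],[0,0,1]])
for n,q in(('top',pl('top',dt([(238,192),(390,276)]),.022)),('scene',pl('scene',ds([(530,192),(405,212)]),.024)),('cover edge',pl('top',dt([(455,168),(340,388)]),.07))):
    print(n,q,ang(q[0]-q[1]),'in pan',(q-c)@M.T)
```

```text
base [ 0.5348 -0.174   0.005 ] 24.18356795554414 24.153435732809676 [np.float64(0.12863480142556952), np.float64(0.08700048756058054), np.float64(0.1282336568619394), np.float64(0.08693467697455687)]
screw [ 0.5348 -0.1737  0.005 ] 24.177726691587694
screw s [ 0.5321 -0.1718  0.005 ]
notch s [[ 0.4971 -0.1872  0.07  ]
 [ 0.5706 -0.1532  0.07  ]] [ 0.5339 -0.1702  0.07  ] 24.797493841524425
notch t [[ 0.5679 -0.159   0.07  ]
 [ 0.4984 -0.1907  0.07  ]] [ 0.5331 -0.1749  0.07  ] 24.496992421464256
top [[0.5934 0.3264 0.022 ]
 [0.5508 0.2199 0.022 ]] 68.22112770345082 in pan [[ 0.11   -0.012   0.022 ]
 [-0.0043 -0.0032  0.022 ]]
scene [[0.5968 0.3254 0.024 ]
 [0.5617 0.2518 0.024 ]] 64.54018660333313 in pan [[ 0.1101 -0.0156  0.024 ]
 [ 0.0294 -0.0041  0.024 ]]
cover edge [[0.6129 0.1788 0.07  ]
 [0.4701 0.2241 0.07  ]] -17.606170283774354 in pan [[-0.025  -0.0748  0.07  ]
 [-0.0245  0.075   0.07  ]]
```

```bash
python3 -m handwheel '[{"slide":[0,0.4,-0.17],"rotation":[0,0,0],"fingers":-1},{"slide":[0,0.84,-0.35],"rotation":[0,0,0],"fingers":-1},{"slide":[0,0.84,-0.35],"rotation":[0,0,0],"fingers":-1},{"slide":[0,0.84,-0.35],"rotation":[0,0,0],"fingers":-1},{"slide":[0,0.84,-0.35],"rotation":[0,0,0],"fingers":-1},{"slide":[0,0.84,-0.35],"rotation":[0,0,0],"fingers":-1},{"slide":[0,0.84,-0.35],"rotation":[0,0,0],"fingers":-1},{"slide":[0,0.84,-0.35],"rotation":[0,0,0],"fingers":-1},{"slide":[0,0.84,-0.35],"rotation":[0,0,0],"fingers":-1},{"slide":[0,0.84,-0.35],"rotation":[0,0,0],"fingers":-1},{"slide":[0,0.84,-0.35],"rotation":[0,0,0],"fingers":-1},{"slide":[0,0.84,-0.35],"rotation":[0,0,0],"fingers":-1},{"slide":[0,0.84,-0.35],"rotation":[0,0,0],"fingers":-1},{"slide":[0,0.4,-0.17],"rotation":[0,0,0],"fingers":-1}]'
python3 -m handwheel '[{"slide":[0,0,0],"rotation":[-0.97,0,0],"fingers":-1},{"slide":[0,0,0],"rotation":[-0.97,0,0],"fingers":-1},{"slide":[0,0,0],"rotation":[-0.97,0,0],"fingers":-1},{"slide":[0,0,0],"rotation":[-0.97,0,0],"fingers":-1},{"slide":[0,0,0],"rotation":[-0.97,0,0],"fingers":-1},{"slide":[0,0,0],"rotation":[-0.97,0,0],"fingers":-1},{"slide":[0,0,0],"rotation":[-0.97,0,0],"fingers":-1},{"slide":[0,0,0],"rotation":[-0.97,0,0],"fingers":-1},{"slide":[0,0,0],"rotation":[-0.97,0,0],"fingers":-1},{"slide":[0,0,0],"rotation":[-0.97,0,0],"fingers":-1},{"slide":[0,0,0],"rotation":[-0.97,0,0],"fingers":-1},{"slide":[0,0,0],"rotation":[-0.97,0,0],"fingers":-1},{"slide":[0,0,0],"rotation":[-0.97,0,0],"fingers":-1},{"slide":[0,0,0],"rotation":[0,0,0],"fingers":-1},{"slide":[0,0,0],"rotation":[0,0,0],"fingers":-1}]'
python3 - <<'E'
from plan import *
import cv2,pickle
go([.534,-.173,.064],down(-65.7))
p=arm.snapshot("top");pickle.dump(p,open("top3.pkl","wb"));cv2.imwrite("pics/top3.png",p["frame"][:,:,::-1])
p=arm.snapshot("scene");cv2.imwrite("pics/s3.png",cv2.resize(p["frame"][140:330,140:420,::-1],None,fx=2.8,fy=2.8))
E
```

```text
time_s: 7.82
eef_pos: [0.5305, -0.1751, 0.2202]
eef_rot: [-0.688, 0.161, 0.689, 0.161]
force: [0.9, -0.6, -1.7]
grip_width: 0.198
time_s: 9.07
eef_pos: [0.5312, -0.1714, 0.2204]
eef_rot: [-0.691, -0.148, 0.692, -0.147]
force: [-0.3, 0.2, -1.3]
grip_width: 0.198
t 9.07 p [ 0.531 -0.171  0.22 ] jaw -65.9 x [-0.002  0.001 -1.   ] q [-0.366  0.365  1.82  -0.     0.958  0.784] F [-0.33   0.184 -1.303] w 0.198
rot units [-0.047  0.019  0.019] | slide units old axes [ 3.91   0.071 -0.052] | new axes [ 3.91   0.066 -0.047]
```

View pics/top3.png

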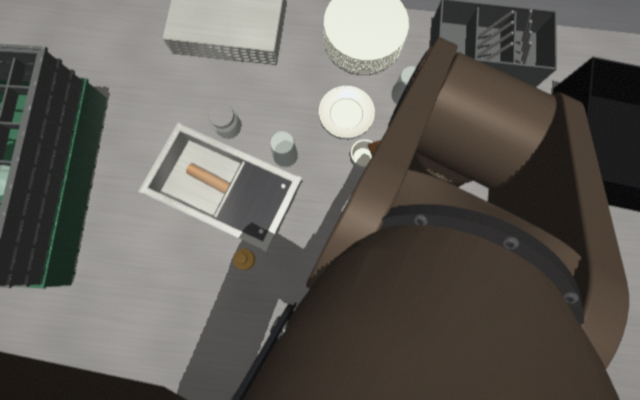

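View pics/s3.png

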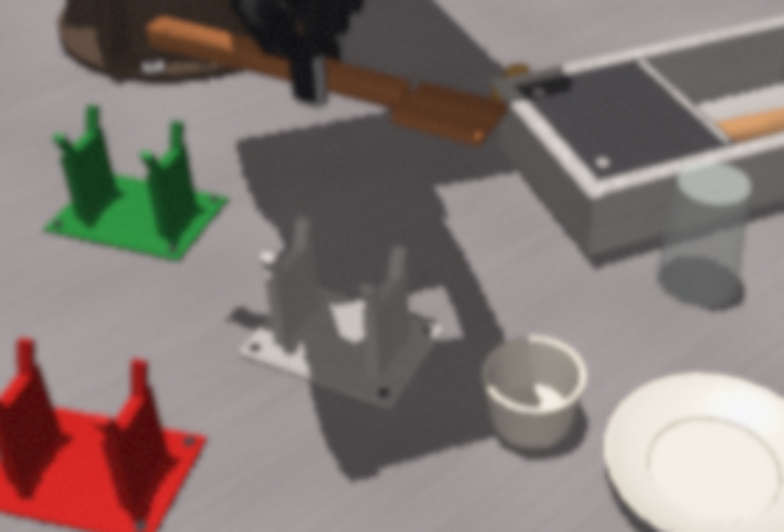

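The paddle hangs over the grey rest with its handle in line with the two plates. I'll lower it, stop at the notches, and check before letting go.

```bash
python3 -m handwheel '[{"slide":[0.4,0.07,-0.05],"rotation":[0,0,0],"fingers":-1},{"slide":[0.6,0,0],"rotation":[0,0,0],"fingers":-1},{"slide":[0.6,0,0],"rotation":[0,0,0],"fingers":-1},{"slide":[0.6,0,0],"rotation":[0,0,0],"fingers":-1},{"slide":[0.5,0,0],"rotation":[0,0,0],"fingers":-1},{"slide":[0.3,0,0],"rotation":[0,0,0],"fingers":-1},{"slide":[0,0,0],"rotation":[0,0,0],"fingers":-1},{"slide":[0,0,0],"rotation":[0,0,0],"fingers":-1}]'
python3 - <<'E'
from plan import *
import cv2,pickle
go([.534,-.173,.063],down(-65.7))
p=arm.snapshot("scene");pickle.dump(p,open("scene4.pkl","wb"));cv2.imwrite("pics/s4.png",cv2.resize(p["frame"][180:300,180:380,::-1],None,fx=4,fy=4))
E
```

```text
time_s: 9.83
eef_pos: [0.5346, -0.173, 0.1009]
eef_rot: [-0.691, -0.148, 0.692, -0.148]
force: [1.0, 0.0, -1.0]
grip_width: 0.198
t 9.83 p [ 0.535 -0.173  0.101] jaw -65.8 x [-0.001  0.001 -1.   ] q [-0.367  0.526  1.915  0.     0.702  0.782] F [ 1.024  0.006 -1.038] w 0.198
rot units [-0.031  0.015  0.016] | slide units old axes [ 0.948 -0.005  0.014] | new axes [ 0.947 -0.006  0.015]
```

View pics/s4.png

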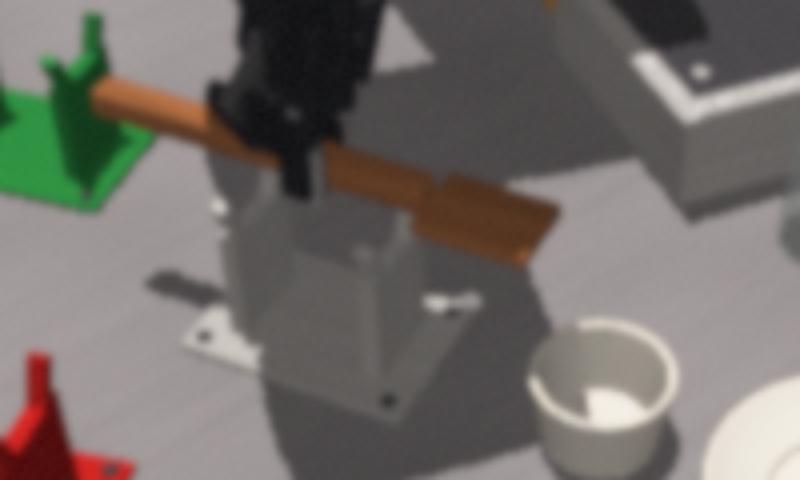

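The handle, at crop (100,90) to (430,190), is above both plates and the blade lies past the right plate, clear of the ramekin. I'll keep lowering.

```bash
python3 -m handwheel '[{"slide":[0.4,0,0],"rotation":[0,0,0],"fingers":-1},{"slide":[0.3,0,0],"rotation":[0,0,0],"fingers":-1},{"slide":[0.15,0,0],"rotation":[0,0,0],"fingers":-1},{"slide":[0.06,0,0],"rotation":[0,0,0],"fingers":-1},{"slide":[0,0,0],"rotation":[0,0,0],"fingers":-1},{"slide":[0,0,0],"rotation":[0,0,0],"fingers":-1}]'
python3 - <<'E'
from plan import *
import cv2,pickle
go([.534,-.173,.063],down(-65.7))
p=arm.snapshot("scene");cv2.imwrite("pics/s5.png",cv2.resize(p["frame"][180:300,180:380,::-1],None,fx=4,fy=4))
E
```

```text
time_s: 10.38
eef_pos: [0.5355, -0.1733, 0.0657]
eef_rot: [0.692, 0.148, -0.691, 0.149]
force: [-0.5, 0.4, -1.0]
grip_width: 0.201
t 10.38 p [ 0.536 -0.173  0.066] jaw -65.8 x [ 0.001 -0.    -1.   ] q [-0.367  0.58   1.935 -0.     0.626  0.781] F [-0.492  0.418 -0.954] w 0.201
rot units [-0.017 -0.009 -0.009] | slide units old axes [ 0.066 -0.023  0.032] | new axes [ 0.066 -0.023  0.032]
```

View pics/s5.png

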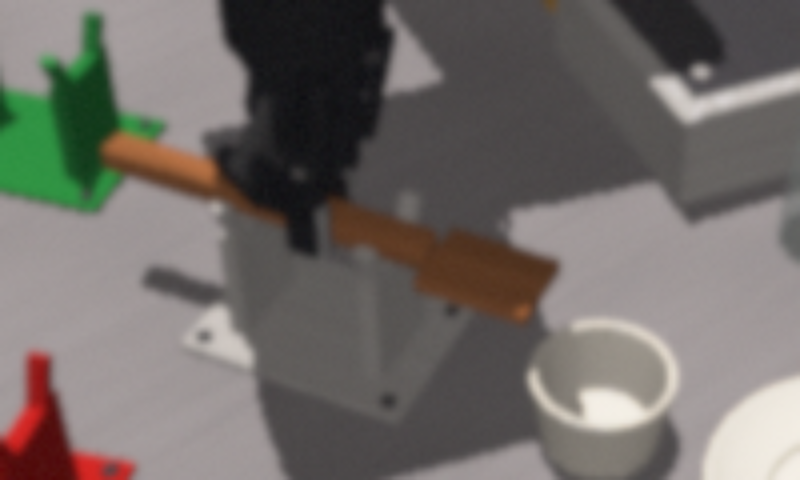

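The handle is down between the cheeks of both notches, near crop (365,245) and (220,205). Another 2–3 mm down, then let go.

```bash
python3 -m handwheel '[{"slide":[0.06,0,0],"rotation":[0,0,0],"fingers":-1},{"slide":[0,0,0],"rotation":[0,0,0],"fingers":-1},{"slide":[0,0,0],"rotation":[0,0,0],"fingers":-0.5},{"slide":[0,0,0],"rotation":[0,0,0],"fingers":-0.2},{"slide":[0,0,0],"rotation":[0,0,0],"fingers":0.1},{"slide":[0,0,0],"rotation":[0,0,0],"fingers":0.4},{"slide":[0,0,0],"rotation":[0,0,0],"fingers":0.5},{"slide":[0,0,0],"rotation":[0,0,0],"fingers":0.5},{"slide":[0,0,0],"rotation":[0,0,0],"fingers":0.5},{"slide":[0,0,0],"rotation":[0,0,0],"fingers":0.5},{"slide":[0,0,0],"rotation":[0,0,0],"fingers":0.5},{"slide":[0,0,0],"rotation":[0,0,0],"fingers":0.5},{"slide":[-0.3,0,0],"rotation":[0,0,0],"fingers":0.5},{"slide":[-0.5,0,0],"rotation":[0,0,0],"fingers":0.5},{"slide":[-0.7,0,0],"rotation":[0,0,0],"fingers":0.5},{"slide":[-0.9,0,0],"rotation":[0,0,0],"fingers":0.5},{"slide":[-0.9,0,0],"rotation":[0,0,0],"fingers":0.5},{"slide":[-0.9,0,0],"rotation":[0,0,0],"fingers":0.5}]'
python3 - <<'E'
from plan import *
import cv2,pickle
state()
p=arm.snapshot("scene");pickle.dump(p,open("scene6.pkl","wb"));cv2.imwrite("pics/s6.png",cv2.resize(p["frame"][180:300,180:380,::-1],None,fx=4,fy=4))
E
```

```text
time_s: 11.93
eef_pos: [0.5346, -0.1729, 0.2331]
eef_rot: [0.691, 0.148, -0.691, 0.149]
force: [1.4, -0.3, -0.9]
grip_width: 0.746
t 11.93 p [ 0.535 -0.173  0.233] jaw -65.8 x [ 0. -0. -1.] q [-0.367  0.356  1.799 -0.     0.987  0.781] F [ 1.408 -0.296 -0.85 ] w 0.746
```

View pics/s6.png

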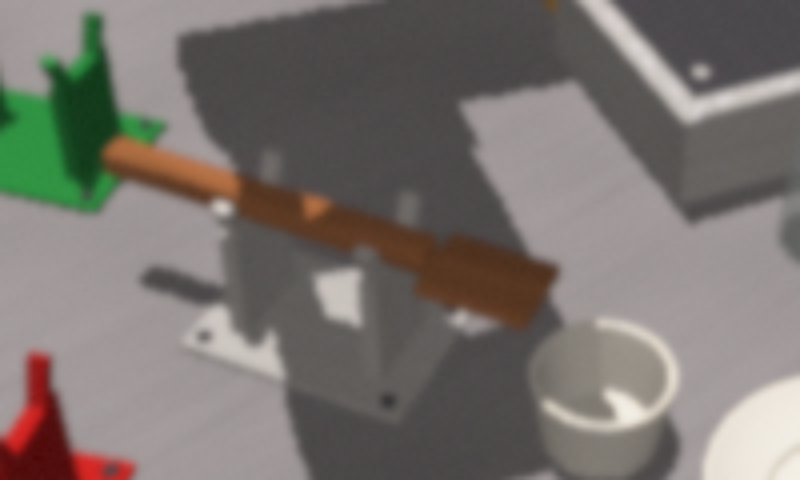

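The paddle rests in both notches, released, with its ends at crop (108,150) and (540,298). I'll measure it along with the pin, which was well lit in the third top picture.

Run:
```python
from h import *
import cv2
p=pickle.load(open("scene6.pkl","rb"));PP={'scene':p}
l=crop((180,180),(4,4),[(108,150),(540,298)])
a=plane('scene',l[0],.082,PP);b=plane('scene',l[1],.076,PP);m=(a+b)/2;d=b-a
r=m[:2]-[.534,-.173];c,s=np.cos(np.radians(24.3)),np.sin(np.radians(24.3))
print(m,np.linalg.norm(d),np.degrees(np.arctan2(d[1],d[0])),'in rest',r@[c,s],r@[-s,c])
a=pickle.load(open("top3.pkl","rb"))["frame"][:,:,::-1]
cv2.imwrite("pics/e1.png",cv2.resize(a[150:220,170:250],None,fx=8,fy=8,interpolation=cv2.INTER_CUBIC))
```

```text
[ 0.5321226  -0.17546856  0.079     ] 0.24976714482273762 23.852294960150225 in rest -0.002726915770258186 -0.0014772778999297567
```

View pics/e1.png

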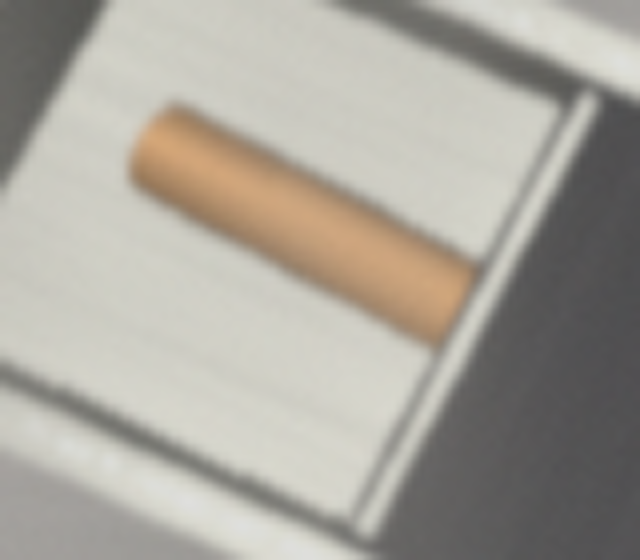

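Run:
```python
from h import *
np.set_printoptions(precision=4,suppress=True)
PP={'top':pickle.load(open("top3.pkl","rb"))}
c=np.array([.549,.225,0]);A=np.radians(72.6);M=np.array([[np.cos(A),np.sin(A),0],[-np.sin(A),np.cos(A),0],[0,0,1]])
l=crop((170,150),(8,8),[(157,143),(455,306)])
a,b=[plane('top',u,.021,PP) for u in l];d=a-b
print(a,b,np.degrees(np.arctan2(d[1],d[0])),(a-c)@M.T,(b-c)@M.T)
u=(d/np.linalg.norm(d))
for k in(.03,.035,.04,.05): print(k,a-u*k,((a-u*k)-c)@M.T,'inner',((a-u*.25)-c)@M.T)
from plan import *
ps=np.degrees(np.arctan2(u[1],u[0]))-90;print('jaw',ps)
go((a-u*.035)[:2].tolist()+[.2],down(ps))
```

```text
[0.5941 0.3268 0.021 ] [0.5529 0.2223 0.021 ] 68.45744182973375 [ 0.1106 -0.0126  0.021 ] [-0.0015 -0.0045  0.021 ]
0.03 [0.5831 0.2989 0.021 ] [ 0.0807 -0.0105  0.021 ] inner [-0.1388  0.0054  0.021 ]
0.035 [0.5813 0.2942 0.021 ] [ 0.0757 -0.0101  0.021 ] inner [-0.1388  0.0054  0.021 ]
0.04 [0.5794 0.2896 0.021 ] [ 0.0707 -0.0097  0.021 ] inner [-0.1388  0.0054  0.021 ]
0.05 [0.5758 0.2802 0.021 ] [ 0.0607 -0.009   0.021 ] inner [-0.1388  0.0054  0.021 ]
jaw -21.542558170266247
t 11.98 p [ 0.538 -0.174  0.24 ] jaw -65.8 x [ 0.008 -0.003 -1.   ] q [-0.367  0.348  1.791 -0.     0.993  0.781] F [ 4.723 -1.472  8.895] w 0.747
rot units [-11.053  -0.049  -0.119] | slide units old axes [  0.972 -10.232  -5.795] | new axes [  1.     -3.284 -11.289]
```

```bash
python3 -m handwheel '[{"slide":[0,-0.774,-0.431],"rotation":[0,0,0],"fingers":0.5},{"slide":[0,-0.774,-0.431],"rotation":[0,0,0],"fingers":0.5},{"slide":[0,-0.774,-0.431],"rotation":[0,0,0],"fingers":0.5},{"slide":[0,-0.774,-0.431],"rotation":[0,0,0],"fingers":0.5},{"slide":[0,-0.774,-0.431],"rotation":[0,0,0],"fingers":0.5},{"slide":[0,-0.774,-0.431],"rotation":[0,0,0],"fingers":0.5},{"slide":[0,-0.774,-0.431],"rotation":[0,0,0],"fingers":0.5},{"slide":[0,-0.774,-0.431],"rotation":[0,0,0],"fingers":0.5},{"slide":[0,-0.774,-0.431],"rotation":[0,0,0],"fingers":0.5},{"slide":[0,-0.774,-0.431],"rotation":[0,0,0],"fingers":0.5},{"slide":[0,-0.774,-0.431],"rotation":[0,0,0],"fingers":0.5},{"slide":[0,-0.774,-0.431],"rotation":[0,0,0],"fingers":0.5},{"slide":[0,-0.774,-0.431],"rotation":[0,0,0],"fingers":0.5}]'
python3 -m handwheel '[{"slide":[0,0,0],"rotation":[-0.92,0,0],"fingers":0.5},{"slide":[0,0,0],"rotation":[-0.92,0,0],"fingers":0.5},{"slide":[0,0,0],"rotation":[-0.92,0,0],"fingers":0.5},{"slide":[0,0,0],"rotation":[-0.92,0,0],"fingers":0.5},{"slide":[0,0,0],"rotation":[-0.92,0,0],"fingers":0.5},{"slide":[0,0,0],"rotation":[-0.92,0,0],"fingers":0.5},{"slide":[0,0,0],"rotation":[-0.92,0,0],"fingers":0.5},{"slide":[0,0,0],"rotation":[-0.92,0,0],"fingers":0.5},{"slide":[0,0,0],"rotation":[-0.92,0,0],"fingers":0.5},{"slide":[0,0,0],"rotation":[-0.92,0,0],"fingers":0.5},{"slide":[0,0,0],"rotation":[-0.92,0,0],"fingers":0.5},{"slide":[0,0,0],"rotation":[-0.92,0,0],"fingers":0.5},{"slide":[0,0,0],"rotation":[0,0,0],"fingers":0.5},{"slide":[0,0,0],"rotation":[0,0,0],"fingers":0.5}]'
python3 - <<'E'
from plan import *
import cv2,pickle
go([.5776,.2849,.008],down(-21.5))
for n in("scene","top"):
    p=arm.snapshot(n);pickle.dump(p,open(n+"7.pkl","wb"));cv2.imwrite(f"pics/{n}7.png",p["frame"][:,:,::-1])
E
```

```text
time_s: 13.07
eef_pos: [0.5739, 0.2877, 0.2315]
eef_rot: [0.692, 0.149, -0.691, 0.149]
force: [1.3, 0.2, 0.2]
grip_width: 0.751
time_s: 14.23
eef_pos: [0.5742, 0.2859, 0.2312]
eef_rot: [0.585, 0.397, -0.585, 0.397]
force: [-0.3, 0.3, -0.3]
grip_width: 0.748
t 14.23 p [0.574 0.286 0.231] jaw -21.7 x [ 0.  0. -1.] q [0.415 0.468 1.618 0.    1.055 0.794] F [-0.255  0.317 -0.321] w 0.748
rot units [-0.053 -0.004 -0.004] | slide units old axes [ 5.579  0.088 -0.007] | new axes [ 5.579  0.089 -0.008]
```

View pics/scene7.png

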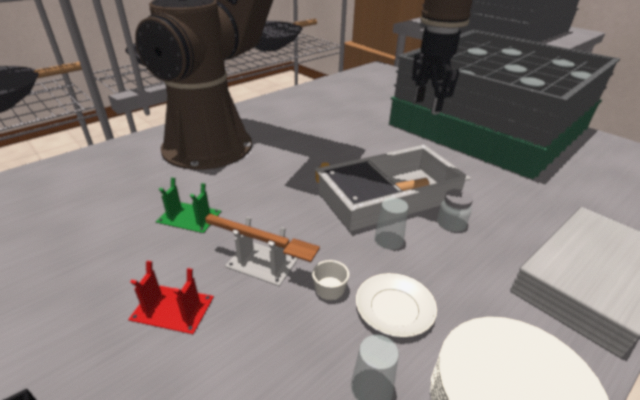

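View pics/top7.png

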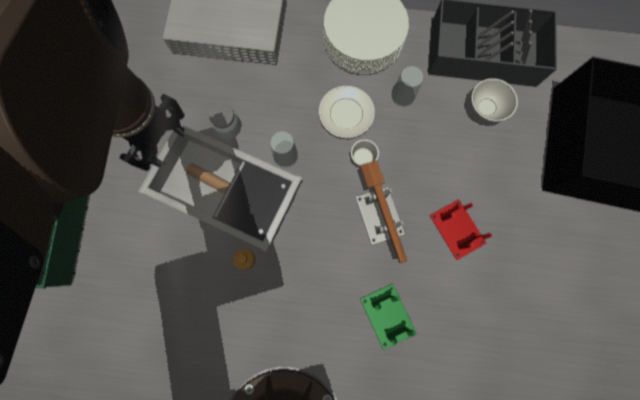

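The paddle lies in the grey rest, top (385,213). The gripper is over the pin end with the fingers across it. I'll go down and grip with 90 N.

```bash
python3 -m handwheel '[{"slide":[0.7,0.09,0],"rotation":[0,0,0],"fingers":0.5},{"slide":[0.8,0,0],"rotation":[0,0,0],"fingers":0.5},{"slide":[0.8,0,0],"rotation":[0,0,0],"fingers":0.5},{"slide":[0.8,0,0],"rotation":[0,0,0],"fingers":0.5},{"slide":[0.7,0,0],"rotation":[0,0,0],"fingers":0.5},{"slide":[0.6,0,0],"rotation":[0,0,0],"fingers":0.5},{"slide":[0.5,0,0],"rotation":[0,0,0],"fingers":0.5},{"slide":[0.4,0,0],"rotation":[0,0,0],"fingers":0.5},{"slide":[0.2,0,0],"rotation":[0,0,0],"fingers":0.5},{"slide":[0,0,0],"rotation":[0,0,0],"fingers":0.5},{"slide":[0,0,0],"rotation":[0,0,0],"fingers":0.5}]'
python3 - <<'E'
from plan import *
go([.5776,.2849,.009],down(-21.5))
E
```

```text
time_s: 15.25
eef_pos: [0.5777, 0.2846, 0.0108]
eef_rot: [-0.585, -0.397, 0.585, -0.397]
force: [0.4, 0.0, 1.5]
grip_width: 0.749
t 15.25 p [0.578 0.285 0.011] jaw -21.6 x [-0. -0. -1.] q [0.411 0.741 1.758 0.    0.643 0.788] F [0.407 0.034 1.469] w 0.749
rot units [-0.035  0.001  0.002] | slide units old axes [ 0.044 -0.004 -0.006] | new axes [ 0.044 -0.004 -0.006]
```

```bash
python3 -m handwheel '[{"slide":[0.1,0,0],"rotation":[0,0,0],"fingers":0.5},{"slide":[0,0,0],"rotation":[0,0,0],"fingers":0.2},{"slide":[0,0,0],"rotation":[0,0,0],"fingers":0.0},{"slide":[0,0,0],"rotation":[0,0,0],"fingers":-0.2},{"slide":[0,0,0],"rotation":[0,0,0],"fingers":-0.5},{"slide":[0,0,0],"rotation":[0,0,0],"fingers":-1},{"slide":[0,0,0],"rotation":[0,0,0],"fingers":-1},{"slide":[0,0,0],"rotation":[0,0,0],"fingers":-1},{"slide":[0,0,0],"rotation":[0,0,0],"fingers":-1},{"slide":[0,0,0],"rotation":[0,0,0],"fingers":-1}]' 90
python3 - <<'E'
from plan import *
import cv2
state()
p=arm.snapshot("scene");cv2.imwrite("pics/s8.png",cv2.resize(p["frame"][90:240,300:490,::-1],None,fx=4,fy=4))
E
```

```text
time_s: 16.08
eef_pos: [0.5778, 0.2847, 0.0075]
eef_rot: [0.585, 0.397, -0.585, 0.398]
force: [-2.5, -1.6, 9.9]
grip_width: 0.35
t 16.08 p [0.578 0.285 0.007] jaw -21.6 x [ 0.001  0.    -1.   ] q [0.411 0.745 1.76  0.    0.636 0.788] F [-2.471 -1.62   9.861] w 0.35
```

View pics/s8.png

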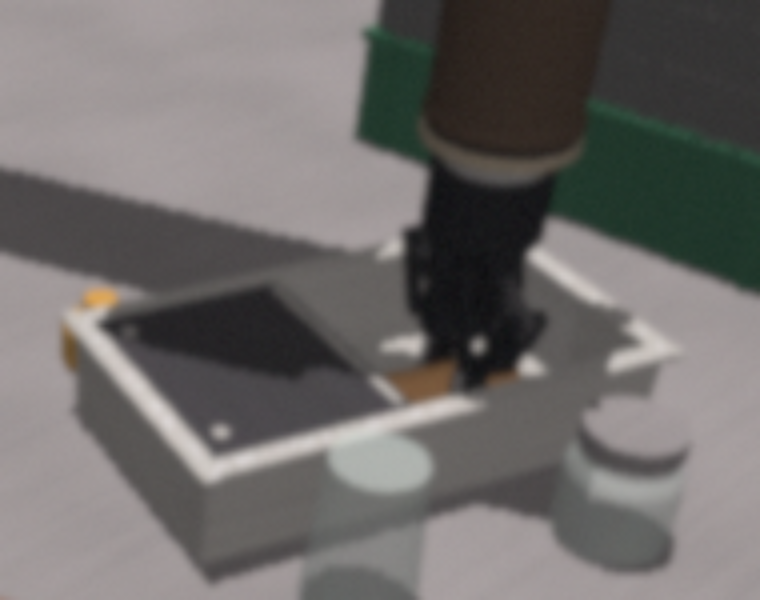

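Run:
```python
from h import *
np.set_printoptions(precision=3,suppress=True)
for u in[(105,88),(72,286)]: print('rack',plane('top',u,0),plane('top',u,.1))
k=.0125
def tcp(th,e,dz=0):
    t=np.radians(th);zi=.004+.016*np.cos(t)+.003*min(1,th/8)+dz
    Q=np.array([e+.205*np.cos(t),zi+.205*np.sin(t)])
    X=np.array([np.sin(t),-np.cos(t)]);Z=np.array([-np.cos(t),-np.sin(t)])
    return Q+k*X,X,Z
W=[(0,0),(5,.004),(10,.014),(15,.037),(20,.060),(25,.078)]
p,X,Z=tcp(*W[0]);
for a,b in zip(W,W[1:]):
    # 5 rows
    n=5;out=[]
    p0,_,_=tcp(*a);p1,_,_=tcp(*b)
    for i in range(n):
        th=a[0]+(b[0]-a[0])*i/n;e=a[1]+(b[1]-a[1])*i/n
        th2=a[0]+(b[0]-a[0])*(i+1)/n;e2=a[1]+(b[1]-a[1])*(i+1)/n
        q0,X,Z=tcp(th,e);q1,_,_=tcp(th2,e2);d=q1-q0
        out.append((d@X/.04,d@Z/.04))
    print(a,b,'rows',n,'ry',(b[0]-a[0])/n/4);print(np.array(out),p1)
```

```text
rack [0.794 0.609 0.   ] [0.749 0.54  0.1  ]
rack [0.264 0.563 0.   ] [0.275 0.499 0.1  ]
(0, 0) (5, 0.004) rows 5 ry 0.25
[[-0.099 -0.025]
 [-0.098 -0.025]
 [-0.098 -0.025]
 [-0.097 -0.025]
 [-0.097 -0.025]] [0.209 0.027]
(5, 0.004) (10, 0.014) rows 5 ry 0.25
[[-0.094 -0.055]
 [-0.093 -0.055]
 [-0.092 -0.055]
 [-0.082 -0.054]
 [-0.081 -0.054]] [0.218 0.046]
(10, 0.014) (15, 0.037) rows 5 ry 0.25
[[-0.068 -0.118]
 [-0.066 -0.117]
 [-0.064 -0.117]
 [-0.062 -0.116]
 [-0.06  -0.116]] [0.238 0.063]
(15, 0.037) (20, 0.06) rows 5 ry 0.25
[[-0.058 -0.115]
 [-0.056 -0.115]
 [-0.054 -0.114]
 [-0.052 -0.113]
 [-0.05  -0.113]] [0.257 0.08 ]
(20, 0.06) (25, 0.078) rows 5 ry 0.25
[[-0.056 -0.088]
 [-0.055 -0.088]
 [-0.053 -0.087]
 [-0.052 -0.086]
 [-0.05  -0.086]] [0.269 0.097]
```

Rack face is at y≈0.56 or beyond, so there is room. I'll start raising the free end.

```bash
python3 -m handwheel '[{"slide":[-0.1,0,-0.025],"rotation":[0,0.25,0],"fingers":-1},{"slide":[-0.1,0,-0.025],"rotation":[0,0.25,0],"fingers":-1},{"slide":[-0.1,0,-0.025],"rotation":[0,0.25,0],"fingers":-1},{"slide":[-0.1,0,-0.025],"rotation":[0,0.25,0],"fingers":-1},{"slide":[-0.1,0,-0.025],"rotation":[0,0.25,0],"fingers":-1},{"slide":[-0.094,0,-0.055],"rotation":[0,0.25,0],"fingers":-1},{"slide":[-0.093,0,-0.055],"rotation":[0,0.25,0],"fingers":-1},{"slide":[-0.092,0,-0.055],"rotation":[0,0.25,0],"fingers":-1},{"slide":[-0.082,0,-0.055],"rotation":[0,0.25,0],"fingers":-1},{"slide":[-0.08,0,-0.055],"rotation":[0,0.25,0],"fingers":-1},{"slide":[0,0,0],"rotation":[0,0,0],"fingers":-1}]' 90
python3 - <<'E'
from plan import *
import cv2
state()
p=arm.snapshot("scene");cv2.imwrite("pics/s9.png",cv2.resize(p["frame"][90:240,300:490,::-1],None,fx=4,fy=4))
E
```

```text
time_s: 17.05
eef_pos: [0.5827, 0.2965, 0.0464]
eef_rot: [0.634, 0.431, -0.531, 0.361]
force: [0.8, 0.2, -1.2]
grip_width: 0.342
t 17.05 p [0.583 0.296 0.046] jaw -21.6 x [ 0.065  0.163 -0.984] q [0.35  0.661 1.842 0.26  0.535 0.511] F [ 0.794  0.175 -1.249] w 0.342
```

View pics/s9.png

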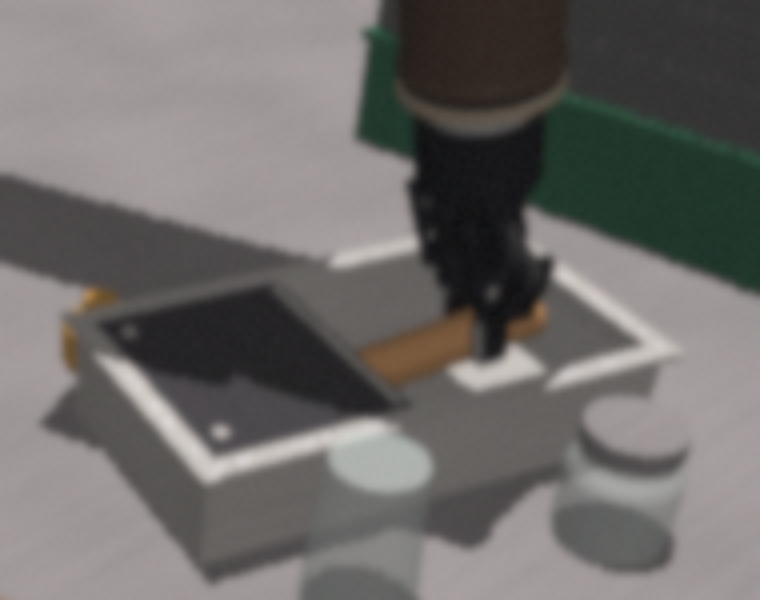

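The pin's free end, crop (540,315), is up off the floor, still gripped, and forces are near zero. I'll continue to about 25°.

```bash
python3 -m handwheel '[{"slide":[-0.068,0,-0.118],"rotation":[0,0.25,0],"fingers":-1},{"slide":[-0.066,0,-0.117],"rotation":[0,0.25,0],"fingers":-1},{"slide":[-0.064,0,-0.117],"rotation":[0,0.25,0],"fingers":-1},{"slide":[-0.062,0,-0.116],"rotation":[0,0.25,0],"fingers":-1},{"slide":[-0.06,0,-0.116],"rotation":[0,0.25,0],"fingers":-1},{"slide":[-0.058,0,-0.115],"rotation":[0,0.25,0],"fingers":-1},{"slide":[-0.056,0,-0.115],"rotation":[0,0.25,0],"fingers":-1},{"slide":[-0.054,0,-0.114],"rotation":[0,0.25,0],"fingers":-1},{"slide":[-0.052,0,-0.113],"rotation":[0,0.25,0],"fingers":-1},{"slide":[-0.05,0,-0.113],"rotation":[0,0.25,0],"fingers":-1},{"slide":[0,0,0],"rotation":[0,0,0],"fingers":-1}]' 90
python3 - <<'E'
from plan import *
import cv2
state()
p=arm.snapshot("scene");cv2.imwrite("pics/s10.png",cv2.resize(p["frame"][90:240,300:490,::-1],None,fx=4,fy=4))
E
```

```text
time_s: 18.02
eef_pos: [0.5968, 0.333, 0.0802]
eef_rot: [0.678, 0.46, -0.474, 0.322]
force: [-0.3, -0.2, -1.6]
grip_width: 0.344
t 18.02 p [0.597 0.333 0.08 ] jaw -21.6 x [ 0.126  0.319 -0.939] q [0.321 0.62  1.874 0.591 0.491 0.195] F [-0.342 -0.172 -1.614] w 0.344
```

View pics/s10.png

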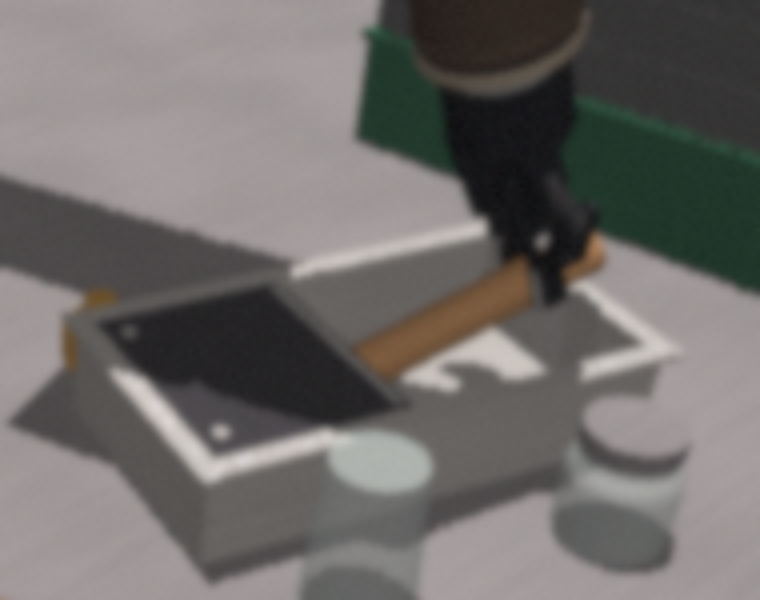

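The pin is slanted out from under the cover, its free end at crop (600,250) above the wall. I'll finish the tilt and hold briefly for step 2.

```bash
python3 -m handwheel '[{"slide":[-0.056,0,-0.088],"rotation":[0,0.25,0],"fingers":-1},{"slide":[-0.055,0,-0.088],"rotation":[0,0.25,0],"fingers":-1},{"slide":[-0.053,0,-0.087],"rotation":[0,0.25,0],"fingers":-1},{"slide":[-0.052,0,-0.086],"rotation":[0,0.25,0],"fingers":-1},{"slide":[-0.05,0,-0.086],"rotation":[0,0.25,0],"fingers":-1},{"slide":[0,0,0],"rotation":[0,0,0],"fingers":-1},{"slide":[0,0,0],"rotation":[0,0,0],"fingers":-1},{"slide":[0,0,0],"rotation":[0,0,0],"fingers":-1},{"slide":[0,0,0],"rotation":[0,0,0],"fingers":-1}]' 90
python3 - <<'E'
from plan import *
import cv2
p,R=state()
Q=p-R[:,0]*.0125;i=Q+R[:,2]*.205;o=Q-R[:,2]*.045;print('inner',i,'outer',o)
c=np.array([.549,.225]);A=np.radians(72.6);print('inner panx',(i[:2]-c)@[np.cos(A),np.sin(A)])
p=arm.snapshot("scene");cv2.imwrite("pics/s11.png",cv2.resize(p["frame"][90:240,300:490,::-1],None,fx=4,fy=4))
E
```

```text
time_s: 18.82
eef_pos: [0.601, 0.3441, 0.096]
eef_rot: [0.697, 0.474, -0.445, 0.302]
force: [0.4, -0.5, -1.8]
grip_width: 0.343
t 18.82 p [0.601 0.344 0.096] jaw -21.6 x [ 0.155  0.392 -0.907] q [ 0.298  0.603  1.9    0.785  0.485 -0.002] F [ 0.398 -0.507 -1.787] w 0.343
inner [0.531 0.166 0.021] outer [0.614 0.377 0.126]
inner panx -0.061381521958880234
```

View pics/s11.png

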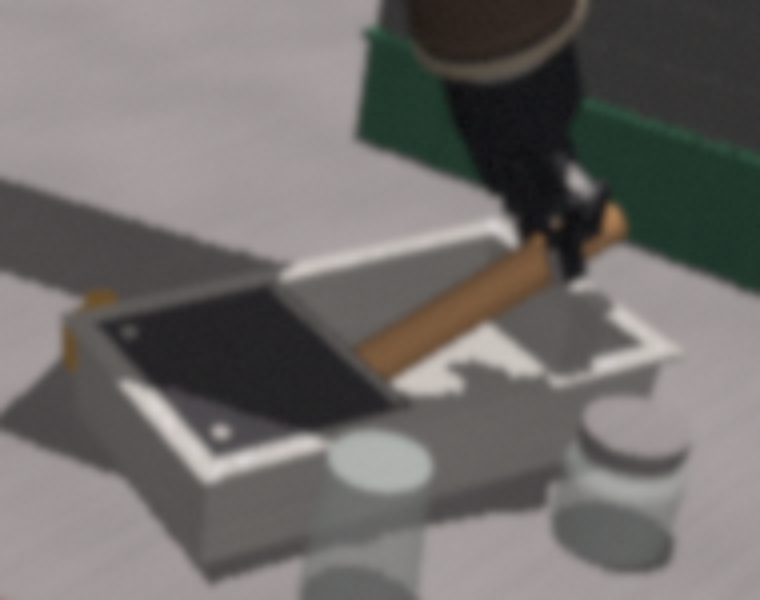

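Computed from the tool pose, the outer end is at 0.126 m and the inner at 0.021 m, with only the pin's weight on the wrist. I'll draw it out along the slant.

```bash
python3 -m handwheel '[{"slide":[0.016,0,-0.185],"rotation":[0,0,0],"fingers":-1},{"slide":[0.016,0,-0.185],"rotation":[0,0,0],"fingers":-1},{"slide":[0.016,0,-0.185],"rotation":[0,0,0],"fingers":-1},{"slide":[0.016,0,-0.185],"rotation":[0,0,0],"fingers":-1},{"slide":[0.016,0,-0.185],"rotation":[0,0,0],"fingers":-1},{"slide":[0.016,0,-0.185],"rotation":[0,0,0],"fingers":-1},{"slide":[0.016,0,-0.185],"rotation":[0,0,0],"fingers":-1},{"slide":[0.016,0,-0.185],"rotation":[0,0,0],"fingers":-1},{"slide":[0.016,0,-0.185],"rotation":[0,0,0],"fingers":-1},{"slide":[0.016,0,-0.185],"rotation":[0,0,0],"fingers":-1},{"slide":[0,0,0],"rotation":[0,0,0],"fingers":-1},{"slide":[0,0,0],"rotation":[0,0,0],"fingers":-1}]' 90
python3 - <<'E'
from plan import *
import cv2
p,R=state()
Q=p-R[:,0]*.0125;i=Q+R[:,2]*.205;o=Q-R[:,2]*.045;print('inner',i,'outer',o)
c=np.array([.549,.225]);A=np.radians(72.6);print('inner panx',(i[:2]-c)@[np.cos(A),np.sin(A)])
print('up .16:',R.T@[0,0,.16]/.04)
p=arm.snapshot("scene");cv2.imwrite("pics/s12.png",cv2.resize(p["frame"][90:240,300:490,::-1],None,fx=4,fy=4))
E
```

```text
time_s: 19.87
eef_pos: [0.6268, 0.4095, 0.1218]
eef_rot: [0.697, 0.474, -0.444, 0.302]
force: [-0.7, 0.3, -1.1]
grip_width: 0.338
t 19.87 p [0.627 0.409 0.122] jaw -21.6 x [ 0.156  0.393 -0.906] q [0.385 0.616 1.77  0.642 0.536 0.239] F [-0.673  0.267 -1.062] w 0.338
inner [0.557 0.232 0.046] outer [0.64  0.442 0.152]
inner panx 0.008729446586242353
up .16: [-3.625  0.001 -1.691]
```

View pics/s12.png

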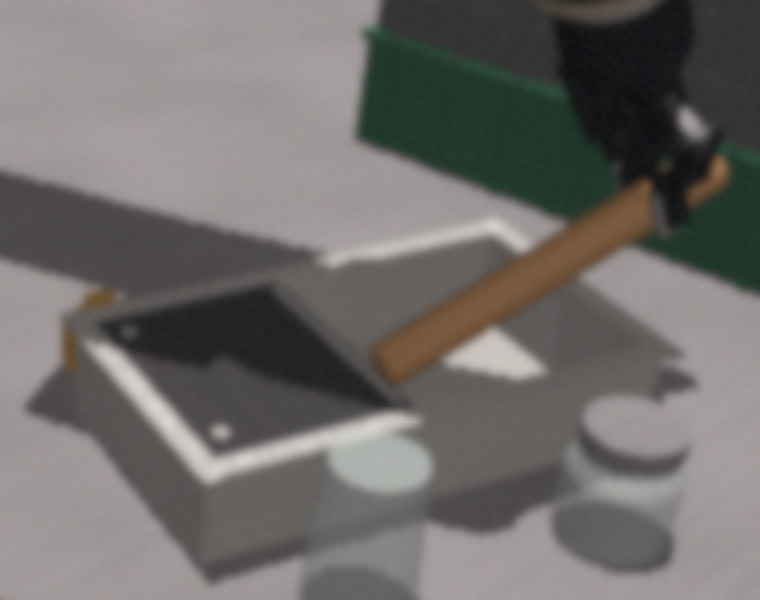

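The inner end, crop (385,365), is in sight just clear of the cover edge. I'll draw 24 mm more, then lift.

```bash
python3 -m handwheel '[{"slide":[0,0,-0.2],"rotation":[0,0,0],"fingers":-1},{"slide":[0,0,-0.2],"rotation":[0,0,0],"fingers":-1},{"slide":[0,0,-0.2],"rotation":[0,0,0],"fingers":-1},{"slide":[-0.15,0,-0.07],"rotation":[0,0,0],"fingers":-1},{"slide":[-0.3,0,-0.14],"rotation":[0,0,0],"fingers":-1},{"slide":[-0.4,0,-0.187],"rotation":[0,0,0],"fingers":-1},{"slide":[-0.4,0,-0.187],"rotation":[0,0,0],"fingers":-1},{"slide":[-0.4,0,-0.187],"rotation":[0,0,0],"fingers":-1},{"slide":[-0.4,0,-0.187],"rotation":[0,0,0],"fingers":-1},{"slide":[-0.4,0,-0.187],"rotation":[0,0,0],"fingers":-1},{"slide":[-0.4,0,-0.187],"rotation":[0,0,0],"fingers":-1},{"slide":[-0.3,0,-0.14],"rotation":[0,0,0],"fingers":-1},{"slide":[-0.15,0,-0.07],"rotation":[0,0,0],"fingers":-1},{"slide":[0,0,0],"rotation":[0,0,0],"fingers":-1},{"slide":[0,0,0],"rotation":[0,0,0],"fingers":-1},{"slide":[0,0,0],"rotation":[0,0,0],"fingers":-1},{"slide":[0,0,0],"rotation":[0,0,0],"fingers":-1},{"slide":[0,0,0],"rotation":[0,0,0],"fingers":-1},{"slide":[0,0,0],"rotation":[0,0,0],"fingers":-1}]' 90
python3 - <<'E'
from plan import *
import cv2,pickle
p,R=state()
Q=p-R[:,0]*.0125;i=Q+R[:,2]*.205;o=Q-R[:,2]*.045;print('inner',i,'outer',o)
for n in("scene","top"):
    p=arm.snapshot(n);pickle.dump(p,open(n+"13.pkl","wb"));cv2.imwrite(f"pics/{n}13.png",p["frame"][:,:,::-1])
    K,Rc,t=p["mtx"],np.array(p["R"]),np.array(p["t"])
    for q in(i,o): u=K@(Rc@q+t);print(n,u[:2]/u[2])
    for q in["ramekin_mid","tumbler_mid","weight_mid","plate_mid","jar_mid"]: print(q,[np.round(d["at"],3) for d in arm.spot_in(q,p)][:1])
E
```

```text
time_s: 21.5
eef_pos: [0.6347, 0.4293, 0.2767]
eef_rot: [0.697, 0.474, -0.445, 0.302]
force: [0.2, -0.5, -2.1]
grip_width: 0.343
t 21.5 p [0.635 0.429 0.277] jaw -21.6 x [ 0.155  0.393 -0.907] q [0.409 0.46  1.602 0.426 0.809 0.532] F [ 0.244 -0.486 -2.069] w 0.343
inner [0.564 0.252 0.202] outer [0.648 0.462 0.307]
scene [411.522 124.109]
scene [503.19   68.893]
ramekin_mid [array([ 0.677, -0.114,  0.031])]
tumbler_mid [array([0.678, 0.072, 0.068])]
weight_mid [array([0.38 , 0.128, 0.032])]
plate_mid [array([ 0.795, -0.054,  0.011])]
jar_mid [array([0.731, 0.23 , 0.056])]
top [192.431 160.626]
top [70.433 87.016]
ramekin_mid []
tumbler_mid [array([0.651, 0.087, 0.098])]
weight_mid [array([0.382, 0.144, 0.032])]
plate_mid [array([ 0.803, -0.063,  0.008])]
jar_mid [array([0.713, 0.249, 0.08 ])]
```

View pics/scene13.png

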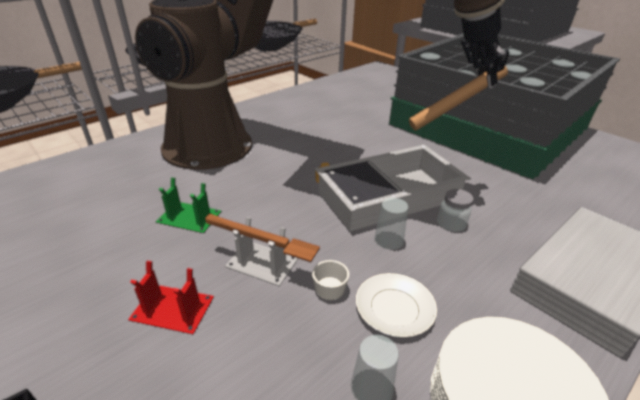

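View pics/top13.png

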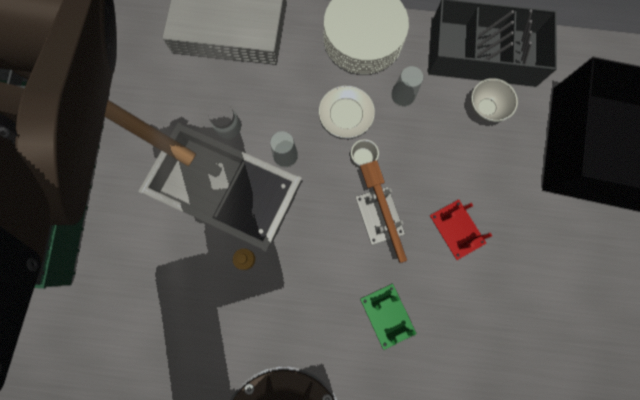

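The pin is held in the air with its lower end at scene (418,121), within a few pixels of the position predicted from the tool pose. The paddle is in the rest, and the crockery is where it started. Wrist force is only the pin's weight, so I'm handing in.

Run:
```python
from plan import *
state();arm.job_done();state()
```

```text
t 22.1 p [0.635 0.429 0.278] jaw -21.6 x [ 0.156  0.393 -0.906] q [0.409 0.46  1.601 0.425 0.809 0.532] F [-0.644 -0.237 -1.465] w 0.345
the job is handed in; nothing more can be done
the job is handed in; nothing more can be done
```

The paddle is lying in both notches of the grey steel rest, let go. The gripper still holds the pin in the air. I handed the job in at about 22 s; no verdict is reported.

**Paddle:** after release it measured about 3 mm off the rest's middle along it, 1.5 mm across, and within 1° of its line. The limits are 30 mm, 12 mm and 0.12 rad. The last pictures show it still in place.

**Pin, slanted hold:** I raised the free end to about 25° and held it. From the tool pose, the outer end was at 0.126 m and the inner end at 0.021 m.

**Pin, final hold:** I drew it out along the slant and lifted it. The ends are at about 0.20 m and 0.31 m, and the force on the wrist is only about the pin's weight. The lower end showed in the picture within a few pixels of where the tool pose put it.

**Crockery:** all five things were seen again within 6 mm of their first positions, except:
- **Tumbler:** the scene-camera detector placed it 25–30 mm from the top-camera reading. Its first scene reading was a mistake at the rest. The top-camera reading did not change, to within 1 mm.
- **Ramekin:** the top camera missed it at the end; the scene camera still showed it in place.

**Not confirmed:**
- The gripper opening drifted between 0.338 and 0.350 while holding the pin, with no sign of slipping.
- I judged the gap between the pin and the glass rack from the pictures and the wrist force only. I estimate several centimetres.

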